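# Shut the red tool chest

## Task

Shut the red tool chest on the bench: with the fingertips, push its two open drawers fully home, then press the open lid down until it is fully closed. The drawers go in before the lid comes down, because the lid locks them. Only push, without slamming; pick nothing up, pull nothing farther open, and leave the tools in the chest and the things around it where they are.

Things in the scene. Friction and masses are not known exactly. Their poses are not given: they have to be found in the camera images.
- chest: Red steel tool chest, fixed: 460 wide (y), 210 deep (x), 170 mm high to the till's rim, 200 with lid shut. Origin: centre of underside, on the bench. x points front to back; front face (x = -105) looks to the robot; y left, z up. Two open drawers side by side; below them a shut, fixed drawer; above them the till (floor 129 mm up, front wall flush with the front). Lower lip 8, latches 4 mm proud.
- drawer_left (a joint): Opening of the left (+y) drawer, m: 0 = fully home, its face flush with the chest's front. Starts 0.03 to 0.085. Pushed along the chest's +x to shut; friction about 2.5 N and some damping, so it stays where it is left; firm stop at 0.
- drawer_right (a joint): The same for the right drawer (the chest's -y side).
- drawer_left_front (a point): Middle of the left drawer's outer face, 95.5 mm above the bench, 111.5 mm left of the chest's middle; axes as the chest's. The face is 212 mm wide and spans 75.5 to 122.5 mm above the bench; from 110.5 to 121.5 mm runs a full-width aluminium pull lip, 8 mm proud of the face.
- drawer_right_front (a point): The same on the right drawer, 111.5 mm to the right of the chest's middle.
- lid (a joint): Opening angle of the lid, rad: 0 = shut on the rim, grows as its front edge rises. Starts 0.45 to 0.8. A 30 mm deep hood, 464 mm wide, hinged along the back rim. The stiff hinge (0.85 N m friction) holds it at any angle, so it must be pushed all the way down, with 2 to 5 N at its front edge.
- lid_hinge (a point): Middle of the hinge line, at the top of the chest's back: 105 mm behind the chest's centre, 170.5 mm above the bench. The line runs along the chest's y. The point's axes turn with the lid.
- lid_edge (a point): Middle of the lid's upper front edge, on its outer (top) surface: 212 mm in front of the hinge and 30 mm above it when shut. Its axes turn with the lid: x from this edge towards the hinge, z out of the outer surface. That surface is flat for 85 mm behind the edge; then comes the folded carrying handle, 13 mm high. A lip on the lid's front face is 7 mm proud.
- bit_case_mid (a point): Centre of an orange bit case, 50 x 90 x 20 mm, loose in the left drawer (centre about 90 mm above the bench); it rides along with the drawer.
- spanner_mid (a point): Middle of a steel spanner, 130 mm long, 8 mm thick, loose in the right drawer (about 85 mm above the bench); it rides along with the drawer.
- driver_mid (a point): Middle of a yellow screwdriver, 190 mm long, lying loose in the till under the lid.
- tape_mid (a point): Centre of a black and yellow tape measure, 65 x 34 x 30 mm, loose in the till under the lid.
- spray_mid (a point): Half-way up a spray can, diameter 64 mm, 190 mm high, standing beside the chest. Leave alone.
- tin_mid (a point): Half-way up a green-banded paint tin, diameter 104 mm, 116 mm high, standing beside the chest. Leave alone.
- mug_mid (a point): Half-way up a blue mug, diameter 80 mm, 92 mm high, on the bench. Leave alone.
- hammer_mid (a point): A hammer, 260 mm long, lying on the bench; the point is on its handle, 40 mm from mid-length towards the head. Leave alone.

How it is judged:
By the outcome, as a careful person would: the job done as asked, in the order asked, and still so for the second after the job is handed in, with the robot touching nothing.
It also fails if it takes over 51 s, if anything falls off the work surface, if the arm or the gripper's body presses on something with over 40 N, if the wrist force passes 120 N, or if a joint passes its speed limit or range.

## Robot

A 6-joint arm with a two-finger parallel gripper is mounted at the origin on the work surface. World frame = base frame: x ahead of the robot, y to its left, z up, the work surface at z = 0. Lengths are in mm, angles in degrees, forces in N, time in s.
With the tool pointing down it reaches from about 275 to 725 mm from the base axis. Payload 5.6 kg.
Tool frame: the origin (TCP) lies midway between the tips of the shut fingers; the grasp point (between the pads) lies 19 mm behind it; z points along the fingers, y is the line along which they close (so a half turn about z gives the same grasp; the last joint's range is limited). The gripper opens to 85 mm and grips with 20 to 120 N. Pads are 22 mm wide; open, the fingers measure 114 mm over their backs; the gripper's body (76 mm by 85 mm) begins 54 mm behind the grasp point. The pads swing forward as they close: fully open they stand 13 mm farther back than shut.
Start: joints at [-51.245, 14.616, 6.199, 0, -81.583, -16.306], TCP at [210.037, -508.308, 231.283] pointing down, gripper open.
Joint ranges: [-168.99, 168.99], [-69.2, 112.95], [-62.41, 85.93], [-164.36, 98.24], [-168.68, -3.75], [-174.98, 174.98]. Speed limits (degrees/s): [147.25, 147.25, 180, 180, 180, 180].

## Interface

Orientations are given as [roll, pitch, yaw] about the fixed x, y, z axes, in that order (R = Rz(yaw) Ry(pitch) Rx(roll)).
In Python, from cell import robot gives the robot as it stands.
- The arm moves only by the tool step_arm, never from a script. Its argument "targets" is a list of rows, each an object of numbers: "grip": the closure, from -1 (fully open) to 1 (shut); "x", "y", "z": the shift along the tool's x, y, z as a fraction of full scale; "roll": the turn about the tool's z as a fraction of full scale. In form: [{"grip": .., "x": .., "y": .., "z": .., "roll": ..}, ...]. A call has 1 to 10 rows; each row is the pose to reach, as a shift and turn from the pose commanded when the call began, along the tool's axes at that moment, turning the shorter way round; what a row does not reach only later rows make up. Full scale, the value 1, is 0.15 m for a shift and pi rad for a turn. A row lasts 1/8 s, in which the tool goes at most 62.5 mm and 10.7 degrees, less where a joint would pass 70% of its speed; a pose out of reach is approached as far as the arm can. A call with a number of a shift or a turn outside -1 to 1 is refused whole. A call with a gripper value outside its range is refused whole. The fingers move at their own pace and stop on an object; "force" is the grip in N (left out, the last holds). Time passes only in rows, so rows that repeat a pose let the fingers close. It gives the time, the measured TCP pose, the force, the opening and the grip force at its end, in the units of the state.
- robot.get_obs(): the state, without advancing time (a new reading comes with each control period).
- robot.read_camera(name): name is "scene" or "side" or "wrist"; returns a dict with "frame" (400x640x3 uint8, red, green, blue), "fx", "fy", "cx", "cy" (pixels), "world_to_cam" (4x4, takes a point from world to camera coordinates); the wrist camera has in their place "tool_from_camera" (4x4, takes a point from camera to tool coordinates, whose origin is the TCP and whose axes are the flange's). Camera axes: x right, y down, z forward; pixel columns grow to the right and rows downward; lengths in mm; the calibration is good to about 2 mm. The wrist camera is an equidistant fisheye: a pixel r from the principal point sees the ray r / f radians off the axis. A picture is of the moment at which its call begins: read the wrist's pose just before it. There is no depth.
- robot.job_done(): hands the job in; it is judged then, once.
The state is a dict: "t": time; "joints": joint angles; "qd": joint speeds; "effort": joint torques, N m; "position": TCP position; "tcp_rot": TCP orientation; "ft_force": force on the tool from outside, world axes, zero at the start; "wrist_torque": the same for the moment, N m; "grip_width": finger opening in mm; "gripper_force": force on a finger pad.
Only numpy, scipy, OpenCV 4.12 (cv2) and the standard library are available. Lean on these libraries where they do the work, as an engineer would, in place of code of your own. Each camera call takes 0.05 s, during which the arm holds its last target. There are 200 camera calls.

## Working session

There is one attempt and no reset: what is moved stays moved. The work goes in short steps, Python scripts to look and compute and a tool call to move; the robot and the scene stay as the last step left them, time stands still between calls to the robot, and variables do not carry over. Pictures are saved under pics/ and viewed, at most 10 in all, crops included, and the job is handed in when it is done.

Besides the shell and the picture viewer there is one more tool, called as name([rows], argument=value, ...), one row to a line, values as JSON. step_arm: Moves the arm, as the interface text tells. Shift numbers are shares of 0.15 m and turn numbers shares of pi rad, none past 1 either way. Its arguments: {"type":"object","properties":{"targets":{"type":"array"},"force":{"type":"number"}},"required":["targets"]}

```bash
mkdir -p pics; python3 - <<'E'
from cell import robot
import cv2,numpy as np,pickle
o=robot.get_obs();print({k:np.round(v,2) for k,v in o.items() if k in('t','position','tcp_rot','ft_force')})
for n in('scene','side'):
    c=robot.read_camera(n);pickle.dump(c,open(n+'.pkl','wb'))
    cv2.imwrite(f'pics/{n}1.png',c['frame'][:,:,::-1]);print(n,c['fx'],c['cx'],c['cy'],np.round(c['world_to_cam'],3).tolist())
E
```

```text
{'t': np.float64(0.0), 'position': array([ 209.9 , -507.84,  230.42]), 'tcp_rot': array([ 179.89,   -0.  , -157.55]), 'ft_force': array([ 0.17, -1.06, -0.7 ])}
scene 391.75565245624273 320.7844557860441 199.44251715296906 [[0.881, -0.472, 0.001, -485.556], [-0.422, -0.789, -0.446, 294.15], [0.212, 0.392, -0.895, 1331.659], [0.0, 0.0, 0.0, 1.0]]
side 391.7954407420107 316.5342784931673 198.65628574660897 [[-0.845, -0.535, -0.002, 455.042], [-0.377, 0.597, -0.708, 297.736], [0.381, -0.597, -0.706, 1077.903], [0.0, 0.0, 0.0, 1.0]]
```

View pics/scene1.png

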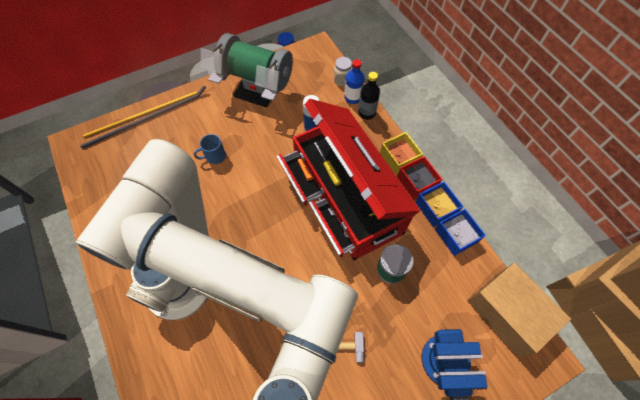

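View pics/side1.png

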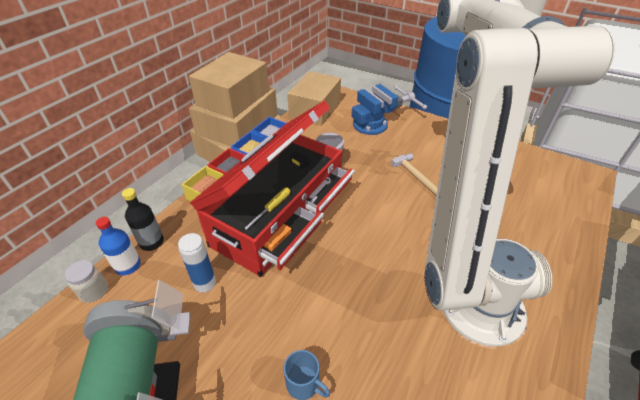

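The scene view shows the chest at about (280–415, 100–255): both drawers are out to the left and the lid is partly open. The side view shows it at (190–355, 100–275). The spray can stands at its left end and the tin at its right end. Next I'll zoom in on both.

```bash
python3 - <<'E'
import cv2,pickle
for n,(x,y,w,h) in {'scene':(270,92,155,170),'side':(185,95,175,180)}.items():
    f=pickle.load(open(n+'.pkl','rb'))['frame'][y:y+h,x:x+w,::-1]
    s=3.5 if n=='scene' else 3.3
    f=cv2.resize(f,None,fx=s,fy=s,interpolation=cv2.INTER_CUBIC)
    for k in range(0,w,20): cv2.putText(f,str(x+k),(int(k*s),8),0,.3,(255,255,255));cv2.line(f,(int(k*s),10),(int(k*s),16),(255,255,255))
    for k in range(0,h,20): cv2.putText(f,str(y+k),(0,int(k*s)+3),0,.3,(255,255,255))
    cv2.imwrite(f'pics/{n}_z.png',f)
E
```

```text
(no output)
```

View pics/scene_z.png

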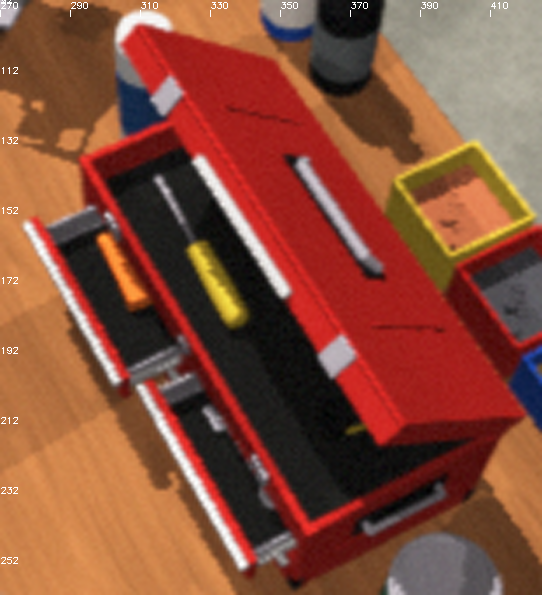

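View pics/side_z.png

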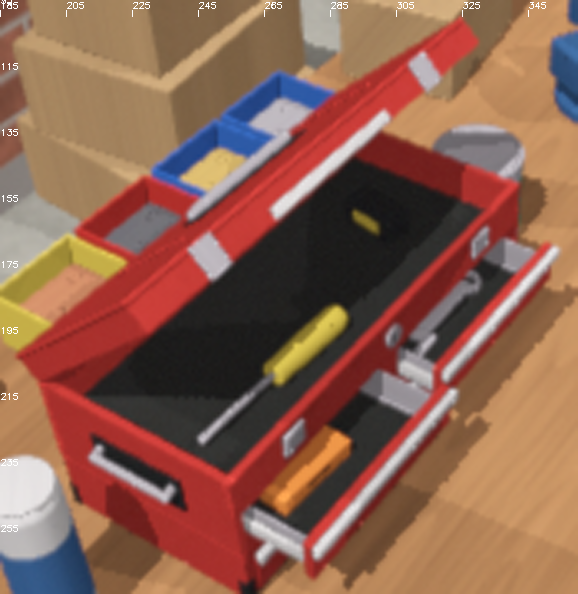

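The zooms give these full-frame pixels:

| Feature | Scene | Side |
|---|---|---|
| Front rim corners | (293.7,137.1), (358,244) | (255.3,242.6), (341.7,151.7) |
| Left pull lip ends | (277.1,155.4), (304.3,203.4) | (280.5,264), (323.5,213.8) |
| Right pull lip ends | (310,202.6), (340.9,254.9) | (318.9,210.2), (353.5,169.8) |

In the scene view, the lid's lower front corner at the right is near (379,218) and its upper front edge is near (386.6,208.6). I'll triangulate these points.

```bash
cat > g.py <<'E'
import numpy as np,pickle
C={n:pickle.load(open(n+'.pkl','rb')) for n in('scene','side')}
def ray(n,p):
    c=C[n];M=np.array(c['world_to_cam']);R=M[:3,:3];o=-R.T@M[:3,3]
    d=R.T@np.array([(p[0]-c['cx'])/c['fx'],(p[1]-c['cy'])/c['fy'],1]);return o,d/np.linalg.norm(d)
def tri(a,b):
    A=np.zeros((3,3));v=np.zeros(3);L=[ray('scene',a),ray('side',b)]
    for o,d in L: P=np.eye(3)-np.outer(d,d);A+=P;v+=P@o
    x=np.linalg.solve(A,v);return x,max(np.linalg.norm((np.eye(3)-np.outer(d,d))@(x-o)) for o,d in L)
def plane(n,p,z): o,d=ray(n,p);return o+d*(z-o[2])/d[2]
def proj(n,X):
    c=C[n];q=np.array(c['world_to_cam'])@np.r_[X,1];return q[:2]/q[2]*c['fx']+[c['cx'],c['cy']]
E
python3 - <<'E'
from g import *
from scipy.optimize import least_squares
np.set_printoptions(precision=1,suppress=True)
S=lambda u,v:(270+u/3.5,92+v/3.5); D=lambda u,v:(185+u/3.3,95+v/3.3)
P={'rimL':(S(83,158),D(232,487),170),'rimR':(S(308,532),D(517,187),170),
'dLl':(S(25,222),D(315,558),121.5),'dLr':(S(120,390),D(457,392),121.5),
'dRl':(S(140,387),D(442,380),121.5),'dRr':(S(248,570),D(556,247),121.5)}
W={}
for k,(a,b,z) in P.items():
    x,e=tri(a,b);W[k]=(plane('scene',a,z)+plane('side',b,z))/2
    print(k,x,e,plane('scene',a,z)[:2],plane('side',b,z)[:2])
# chest pose: yaw from all, position from rim
m=(W['rimL']+W['rimR'])/2; print('rim len',np.linalg.norm(W['rimL']-W['rimR']))
dirs=[W[a]-W[b] for a,b in(('rimL','rimR'),('dLl','dLr'),('dRl','dRr'))]
for d in dirs: print('yaw',np.degrees(np.arctan2(-d[0],d[1])))
s=sum(dirs);yaw=np.arctan2(-s[0],s[1])
X=np.array([np.cos(yaw),np.sin(yaw)]);Y=np.array([-np.sin(yaw),np.cos(yaw)])
O=m[:2]+105*X;print('chest',O,np.degrees(yaw))
for k in W: r=W[k][:2]-O;print(k,'chest frame',r@X,r@Y)
np.save('chest.npy',[O[0],O[1],yaw])
def lidpt(t,x,y,z): # x forward of hinge, closed frame
    q=105-(x*np.cos(t)-z*np.sin(t));h=170.5+x*np.sin(t)+z*np.cos(t)
    return np.r_[O+q*X+y*Y,h]
for t in np.arange(.45,.81,.05):
    print(round(t,2),[ (proj('scene',lidpt(t,212,y,z))-[270,92])*3.5 for y in(232,-232) for z in(0,30)],[(proj('side',lidpt(t,212,y,30))-[185,95])*3.3 for y in(232,-232)])
E
```

```text
rimL [572.8 251.1 167.1] 3.3247433608001113 [575.3 250.9] [567.3 252.7]
rimR [ 571.3 -204.6  165.5] 1.963267796554872 [ 572.1 -205.3] [ 566.4 -199.3]
dLl [499.3 243.  115. ] 1.2299705356756054 [499.2 239.4] [494.8 246.5]
dLr [499.   24.5 112.1] 0.6480953865114628 [497.8  20.5] [493.8  32. ]
dRl [518.3  18.5 111.5] 0.23837035588248057 [516.5  14.2] [513.   26.6]
dRr [ 517.8 -196.6  115.9] 0.9995590432457179 [ 517.6 -197.8] [ 513.9 -190.6]
rim len 454.0714695185907
yaw -0.2593501165896295
yaw -0.3276742888935368
yaw 0.2667986379667886
chest [675.3  24.5] -0.14855617521251802
rimL chest frame -104.56097694411656 227.0353102855358
rimR chest frame -105.43902305588337 -227.03531028553581
dLl chest frame -178.83686345265397 218.00067174573206
dLr chest frame -179.51442445312458 1.2651421954215964
dRl chest frame -160.51910027097387 -4.524749666784805
dRr chest frame -158.9634931587364 -219.10793962593763
0.45 [array([88.1, 91.1]), array([98.8, 67.9]), array([336.2, 486.7]), array([353.4, 467.3])] [array([172.1, 367.6]), array([494.2,  70.1])]
0.5 [array([92.1, 83. ]), array([104.2,  59.5])
[... 259 characters left out ...]
6.5]), array([116.4,  42.6]), array([356.5, 465.6]), array([378.2, 444.5])] [array([146.1, 333. ]), array([476.9,  40.8])]
0.65 [array([106.9,  58.1]), array([123.2,  34.2]), array([364.3, 458.2]), array([387.4, 436.6])] [array([136.6, 321.5]), array([470.3,  31.4])]
0.7 [array([112.9,  49.8]), array([130.4,  25.8]), array([372.5, 450.6]), array([397. , 428.6])] [array([126.8, 310.2]), array([463.3,  22.1])]
0.75 [array([119.2,  41.4]), array([138.1,  17.5]), array([381.3, 442.9]), array([407. , 420.6])] [array([116.7, 299.1]), array([456. ,  13.1])]
0.8 [array([126. ,  33.1]), array([146.1,   9.3]), array([390.5, 435.1]), array([417.4, 412.6])] [array([106.3, 288.2]), array([448.3,   4.3])]
```

The chest is at about (675, 24.5) with yaw near 0. The left drawer is open about 66 mm, the right about 46 mm, and the lid about 0.72 rad. I'll close the fingers, square the tool, and push the right drawer first.

step_arm([
  {"grip": 1,"x": -0.15,"y": 0.25,"z": 0,"roll": 0.04},
  {"grip": 1,"x": -0.3,"y": 0.5,"z": 0,"roll": 0.08},
  {"grip": 1,"x": -0.45,"y": 0.75,"z": 0,"roll": 0.125},
  {"grip": 1,"x": -0.6,"y": 1,"z": 0,"roll": 0.125},
  {"grip": 1,"x": -0.6,"y": 1,"z": 0,"roll": 0.125},
], force=40)

```text
t: 0.72
position: [236.0, -333.3, 231.5]
tcp_rot: [180.0, 0.1, -179.9]
ft_force: [0.1, -0.5, -0.8]
grip_width: -0.0
gripper_force: 0.0
```

step_arm([
  {"grip": 1,"x": -0.25,"y": 0.25,"z": 0,"roll": 0},
  {"grip": 1,"x": -0.5,"y": 0.5,"z": 0,"roll": 0},
  {"grip": 1,"x": -0.75,"y": 0.75,"z": 0,"roll": 0},
  {"grip": 1,"x": -1,"y": 1,"z": 0,"roll": 0},
  {"grip": 1,"x": -1,"y": 1,"z": 0,"roll": 0},
])

```text
t: 1.35
position: [387.9, -183.9, 230.5]
tcp_rot: [180.0, -0.1, -179.8]
ft_force: [-1.1, 0.1, -1.3]
grip_width: -0.1
gripper_force: 0.0
```

step_arm([
  {"grip": 1,"x": -0.2,"y": 0.3,"z": 0.2,"roll": 0},
  {"grip": 1,"x": -0.4,"y": 0.64,"z": 0.5,"roll": 0},
  {"grip": 1,"x": -0.4,"y": 0.64,"z": 0.75,"roll": 0},
  {"grip": 1,"x": -0.4,"y": 0.64,"z": 0.83,"roll": 0},
  {"grip": 1,"x": -0.4,"y": 0.64,"z": 0.83,"roll": 0},
  {"grip": 1,"x": -0.4,"y": 0.64,"z": 0.83,"roll": 0},
])

```text
t: 2.1
position: [447.2, -90.4, 108.6]
tcp_rot: [-180.0, 0.2, 179.9]
ft_force: [-0.2, 0.4, -0.2]
grip_width: 0.1
gripper_force: 0.0
```

step_arm([
  {"grip": 1,"x": -0.1,"y": 0,"z": 0.01,"roll": 0},
  {"grip": 1,"x": -0.2,"y": 0,"z": 0.01,"roll": 0},
  {"grip": 1,"x": -0.25,"y": 0,"z": 0.01,"roll": 0},
  {"grip": 1,"x": -0.29,"y": 0,"z": 0.01,"roll": 0},
  {"grip": 1,"x": -0.33,"y": 0,"z": 0.01,"roll": 0},
  {"grip": 1,"x": -0.37,"y": 0,"z": 0.01,"roll": 0},
  {"grip": 1,"x": -0.41,"y": 0,"z": 0.01,"roll": 0},
  {"grip": 1,"x": -0.45,"y": 0,"z": 0.01,"roll": 0},
  {"grip": 1,"x": -0.49,"y": 0,"z": 0.01,"roll": 0},
  {"grip": 1,"x": -0.53,"y": 0,"z": 0.01,"roll": 0},
])

```text
t: 3.35
position: [525.8, -89.7, 105.2]
tcp_rot: [-180.0, -0.0, 179.9]
ft_force: [-2.8, -0.6, -0.9]
grip_width: -0.1
gripper_force: 1.4
```

Contact at about 2.8 N, so the drawer is moving. I'll keep going slowly.

step_arm([
  {"grip": 1,"x": -0.03,"y": 0,"z": 0,"roll": 0},
  {"grip": 1,"x": -0.06,"y": 0,"z": 0,"roll": 0},
  {"grip": 1,"x": -0.09,"y": 0,"z": 0,"roll": 0},
  {"grip": 1,"x": -0.11,"y": 0,"z": 0,"roll": 0},
  {"grip": 1,"x": -0.13,"y": 0,"z": 0,"roll": 0},
  {"grip": 1,"x": -0.13,"y": 0,"z": 0,"roll": 0},
])

```text
t: 4.1
position: [545.7, -89.5, 105.3]
tcp_rot: [180.0, 0.0, 179.9]
ft_force: [-1.2, -1.5, -0.5]
grip_width: 0.1
gripper_force: 0.6
```

Now 2 mm steps, to find the stop by force.

step_arm([
  {"grip": 1,"x": -0.015,"y": 0,"z": 0,"roll": 0},
  {"grip": 1,"x": -0.03,"y": 0,"z": 0,"roll": 0},
  {"grip": 1,"x": -0.03,"y": 0,"z": 0,"roll": 0},
])

```text
t: 4.47
position: [550.0, -89.5, 105.3]
tcp_rot: [180.0, 0.0, 180.0]
ft_force: [-0.8, -1.6, -0.5]
grip_width: -0.1
gripper_force: 0.7
```

step_arm([
  {"grip": 1,"x": -0.01,"y": 0,"z": 0,"roll": 0},
  {"grip": 1,"x": -0.02,"y": 0,"z": 0,"roll": 0},
  {"grip": 1,"x": -0.02,"y": 0,"z": 0,"roll": 0},
])

```text
t: 4.85
position: [550.8, -89.6, 105.3]
tcp_rot: [180.0, -0.2, 179.9]
ft_force: [-8.9, 0.3, 5.2]
grip_width: 0.4
gripper_force: 4.4
```

step_arm([
  {"grip": 1,"x": -0.01,"y": 0,"z": 0,"roll": 0},
  {"grip": 1,"x": -0.01,"y": 0,"z": 0,"roll": 0},
])

```text
t: 5.1
position: [550.8, -89.5, 105.3]
tcp_rot: [180.0, -0.4, 179.9]
ft_force: [-13.7, 0.7, 9.1]
grip_width: -0.0
gripper_force: 6.7
```

step_arm([
  {"grip": 1,"x": 0.25,"y": 0,"z": 0,"roll": 0},
  {"grip": 1,"x": 0.5,"y": 0,"z": 0,"roll": 0},
  {"grip": 1,"x": 0.8,"y": 0.3,"z": 0,"roll": 0},
  {"grip": 1,"x": 0.8,"y": 0.7,"z": 0,"roll": 0},
  {"grip": 1,"x": 0.8,"y": 1,"z": 0,"roll": 0},
  {"grip": 1,"x": 0.8,"y": 1,"z": 0,"roll": 0},
  {"grip": 1,"x": 0.8,"y": 1,"z": 0,"roll": 0},
])

```text
t: 5.98
position: [434.9, 60.9, 105.6]
tcp_rot: [180.0, 0.1, 180.0]
ft_force: [0.2, 0.3, -0.3]
grip_width: -0.0
gripper_force: 0.0
```

step_arm([
  {"grip": 1,"x": 0,"y": 0.25,"z": 0,"roll": 0},
  {"grip": 1,"x": -0.05,"y": 0.5,"z": 0,"roll": 0},
  {"grip": 1,"x": -0.15,"y": 0.5,"z": 0,"roll": 0},
  {"grip": 1,"x": -0.24,"y": 0.5,"z": 0,"roll": 0},
  {"grip": 1,"x": -0.28,"y": 0.5,"z": 0,"roll": 0},
  {"grip": 1,"x": -0.32,"y": 0.5,"z": 0,"roll": 0},
  {"grip": 1,"x": -0.36,"y": 0.5,"z": 0,"roll": 0},
  {"grip": 1,"x": -0.4,"y": 0.5,"z": 0,"roll": 0},
  {"grip": 1,"x": -0.44,"y": 0.5,"z": 0,"roll": 0},
  {"grip": 1,"x": -0.48,"y": 0.5,"z": 0,"roll": 0},
])

```text
t: 7.22
position: [506.3, 135.2, 105.1]
tcp_rot: [-180.0, -0.1, 179.9]
ft_force: [-2.8, -1.7, 0.8]
grip_width: -0.2
gripper_force: 1.4
```

step_arm([
  {"grip": 1,"x": -0.03,"y": 0,"z": 0,"roll": 0},
  {"grip": 1,"x": -0.06,"y": 0,"z": 0,"roll": 0},
  {"grip": 1,"x": -0.09,"y": 0,"z": 0,"roll": 0},
  {"grip": 1,"x": -0.12,"y": 0,"z": 0,"roll": 0},
  {"grip": 1,"x": -0.15,"y": 0,"z": 0,"roll": 0},
  {"grip": 1,"x": -0.18,"y": 0,"z": 0,"roll": 0},
  {"grip": 1,"x": -0.2,"y": 0,"z": 0,"roll": 0},
])

```text
t: 8.1
position: [536.7, 135.5, 105.2]
tcp_rot: [180.0, 0.0, 179.9]
ft_force: [-2.6, -1.6, -0.6]
grip_width: 0.3
gripper_force: 1.3
```

step_arm([
  {"grip": 1,"x": -0.02,"y": 0,"z": 0,"roll": 0},
  {"grip": 1,"x": -0.04,"y": 0,"z": 0,"roll": 0},
  {"grip": 1,"x": -0.06,"y": 0,"z": 0,"roll": 0},
  {"grip": 1,"x": -0.075,"y": 0,"z": 0,"roll": 0},
  {"grip": 1,"x": -0.09,"y": 0,"z": 0,"roll": 0},
  {"grip": 1,"x": -0.1,"y": 0,"z": 0,"roll": 0},
  {"grip": 1,"x": -0.1,"y": 0,"z": 0,"roll": 0},
])

```text
t: 8.98
position: [551.7, 135.6, 105.4]
tcp_rot: [180.0, 0.0, 180.0]
ft_force: [-2.1, -0.4, -1.1]
grip_width: -0.1
gripper_force: 0.9
```

step_arm([
  {"grip": 1,"x": -0.01,"y": 0,"z": 0,"roll": 0},
  {"grip": 1,"x": -0.015,"y": 0,"z": 0,"roll": 0},
  {"grip": 1,"x": -0.015,"y": 0,"z": 0,"roll": 0},
])

```text
t: 9.35
position: [552.0, 135.6, 105.4]
tcp_rot: [180.0, -0.2, 179.9]
ft_force: [-9.4, -0.2, 3.4]
grip_width: -0.2
gripper_force: 4.4
```

Both drawers are against their stops. Next I'll retreat, rise and move over the lid.

step_arm([
  {"grip": 1,"x": -0.03,"y": 0,"z": 0,"roll": 0},
  {"grip": 1,"x": -0.03,"y": 0,"z": 0,"roll": 0},
  {"grip": 1,"x": 0.25,"y": 0,"z": 0,"roll": 0},
  {"grip": 1,"x": 0.5,"y": 0,"z": 0,"roll": 0},
  {"grip": 1,"x": 0.5,"y": -0.25,"z": -0.3,"roll": 0},
  {"grip": 1,"x": 0.5,"y": -0.5,"z": -0.6,"roll": 0},
  {"grip": 1,"x": 0.5,"y": -0.74,"z": -1,"roll": 0},
  {"grip": 1,"x": 0.5,"y": -0.74,"z": -1,"roll": 0},
  {"grip": 1,"x": 0.5,"y": -0.74,"z": -1,"roll": 0},
])

```text
t: 10.48
position: [479.3, 24.7, 256.0]
tcp_rot: [179.9, 0.2, 179.9]
ft_force: [-0.4, 0.6, -0.7]
grip_width: 0.2
gripper_force: 0.0
```

step_arm([
  {"grip": 1,"x": 0,"y": 0,"z": -0.3,"roll": 0},
  {"grip": 1,"x": 0,"y": 0,"z": -0.6,"roll": 0},
  {"grip": 1,"x": 0,"y": 0,"z": -0.9,"roll": 0},
  {"grip": 1,"x": 0,"y": 0,"z": -0.9,"roll": 0},
  {"grip": 1,"x": 0,"y": 0,"z": -0.9,"roll": 0},
])

```text
t: 11.1
position: [478.6, 25.4, 388.6]
tcp_rot: [-180.0, -0.1, -180.0]
ft_force: [0.6, -0.2, -0.6]
grip_width: -0.0
gripper_force: 0.0
```

```bash
python3 - <<'E'
from cell import robot
import cv2,numpy as np,pickle
F=[]
for n,(x,y,w,h) in {'scene':(270,82,155,175),'side':(185,90,175,175)}.items():
    c=robot.read_camera(n);pickle.dump(c,open(n+'.pkl','wb'))
    F.append(cv2.resize(c['frame'][y:y+h,x:x+w,::-1],None,fx=2.4,fy=2.4,interpolation=cv2.INTER_CUBIC))
cv2.imwrite('pics/after_drawers.png',np.hstack(F))
print(robot.get_obs()['position'])
E
```

```text
[478.25929272  24.90759264 388.45089398]
```

View pics/after_drawers.png

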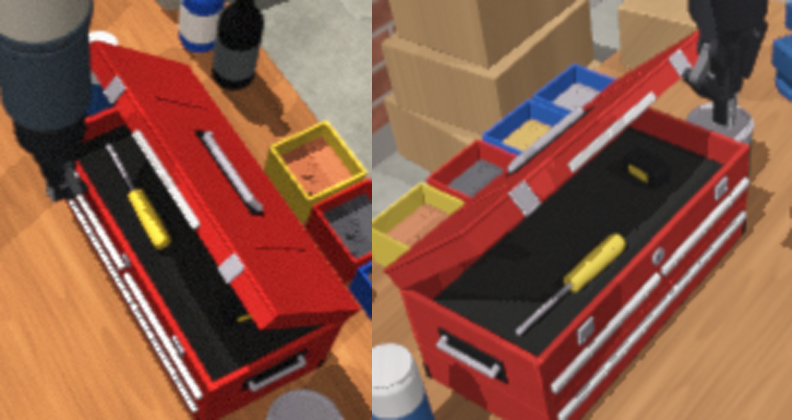

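Both drawers are flush (pull lips in line in both crops). The lid is untouched, at about 0.72–0.75 rad, with the driver and tape inside. Next I'll move over its front edge and press down.

step_arm([
  {"grip": 1,"x": -0.25,"y": 0,"z": 0,"roll": 0},
  {"grip": 1,"x": -0.5,"y": 0,"z": 0,"roll": 0},
  {"grip": 1,"x": -0.75,"y": 0,"z": 0,"roll": 0},
  {"grip": 1,"x": -1,"y": 0,"z": 0,"roll": 0},
  {"grip": 1,"x": -1,"y": 0,"z": 0,"roll": 0},
])

```text
t: 11.82
position: [630.5, 24.9, 384.8]
tcp_rot: [-179.9, -0.5, 179.9]
ft_force: [0.1, -0.2, -1.0]
grip_width: -0.2
gripper_force: 0.0
```

step_arm([
  {"grip": 1,"x": -0.15,"y": 0,"z": 0,"roll": 0},
  {"grip": 1,"x": -0.3,"y": 0,"z": 0,"roll": 0},
  {"grip": 1,"x": -0.3,"y": 0,"z": 0.06,"roll": 0},
  {"grip": 1,"x": -0.3,"y": 0,"z": 0.12,"roll": 0},
  {"grip": 1,"x": -0.3,"y": 0,"z": 0.18,"roll": 0},
  {"grip": 1,"x": -0.3,"y": 0,"z": 0.22,"roll": 0},
  {"grip": 1,"x": -0.3,"y": 0,"z": 0.26,"roll": 0},
])

```text
t: 12.7
position: [673.2, 24.3, 351.1]
tcp_rot: [-180.0, -0.0, 180.0]
ft_force: [0.5, 0.6, -0.7]
grip_width: -0.7
gripper_force: 0.0
```

step_arm([
  {"grip": 1,"x": 0,"y": 0,"z": 0.04,"roll": 0},
  {"grip": 1,"x": 0,"y": 0,"z": 0.08,"roll": 0},
  {"grip": 1,"x": 0,"y": 0,"z": 0.12,"roll": 0},
  {"grip": 1,"x": 0,"y": 0,"z": 0.16,"roll": 0},
])

```text
t: 13.2
position: [673.5, 24.3, 326.9]
tcp_rot: [-180.0, 0.0, 179.9]
ft_force: [0.5, -0.3, 0.4]
grip_width: -0.2
gripper_force: 0.0
```

step_arm([
  {"grip": 1,"x": 0,"y": 0,"z": 0.03,"roll": 0},
  {"grip": 1,"x": 0,"y": 0,"z": 0.06,"roll": 0},
])

```text
t: 13.45
position: [673.5, 24.3, 318.0]
tcp_rot: [-180.0, 0.0, 179.9]
ft_force: [-0.3, -0.5, 0.7]
grip_width: -0.4
gripper_force: 0.0
```

step_arm([
  {"grip": 1,"x": 0,"y": 0,"z": 0.03,"roll": 0},
  {"grip": 1,"x": 0,"y": 0,"z": 0.06,"roll": 0},
])

```text
t: 13.7
position: [673.8, 24.1, 310.1]
tcp_rot: [-180.0, 0.1, 179.9]
ft_force: [0.5, -0.3, 4.0]
grip_width: 0.2
gripper_force: 1.5
```

step_arm([
  {"grip": 1,"x": 0,"y": 0,"z": 0.03,"roll": 0},
  {"grip": 1,"x": 0,"y": 0,"z": 0.06,"roll": 0},
])

```text
t: 13.95
position: [673.6, 24.3, 300.3]
tcp_rot: [180.0, 0.0, 179.9]
ft_force: [0.2, -0.7, 4.2]
grip_width: 0.3
gripper_force: 1.5
```

Contact came at z≈313, about 40 mm behind the edge, with 4 N, as expected. I'll follow the lid's arc down.

step_arm([
  {"grip": 1,"x": 0.03,"y": 0,"z": 0.025,"roll": 0},
  {"grip": 1,"x": 0.062,"y": 0,"z": 0.045,"roll": 0},
  {"grip": 1,"x": 0.095,"y": 0,"z": 0.07,"roll": 0},
  {"grip": 1,"x": 0.127,"y": 0,"z": 0.098,"roll": 0},
  {"grip": 1,"x": 0.157,"y": 0,"z": 0.124,"roll": 0},
  {"grip": 1,"x": 0.187,"y": 0,"z": 0.153,"roll": 0},
  {"grip": 1,"x": 0.216,"y": 0,"z": 0.183,"roll": 0},
  {"grip": 1,"x": 0.245,"y": 0,"z": 0.214,"roll": 0},
])

```text
t: 14.95
position: [636.4, 24.3, 267.9]
tcp_rot: [180.0, -0.0, 179.9]
ft_force: [2.5, 0.4, 1.5]
grip_width: 0.2
gripper_force: 0.8
```

step_arm([
  {"grip": 1,"x": 0.025,"y": 0,"z": 0.033,"roll": 0},
  {"grip": 1,"x": 0.05,"y": 0,"z": 0.065,"roll": 0},
  {"grip": 1,"x": 0.075,"y": 0,"z": 0.1,"roll": 0},
  {"grip": 1,"x": 0.1,"y": 0,"z": 0.136,"roll": 0},
  {"grip": 1,"x": 0.123,"y": 0,"z": 0.172,"roll": 0},
  {"grip": 1,"x": 0.145,"y": 0,"z": 0.208,"roll": 0},
  {"grip": 1,"x": 0.163,"y": 0,"z": 0.246,"roll": 0},
  {"grip": 1,"x": 0.18,"y": 0,"z": 0.285,"roll": 0},
  {"grip": 1,"x": 0.195,"y": 0,"z": 0.325,"roll": 0},
])

```text
t: 16.08
position: [607.3, 24.3, 219.0]
tcp_rot: [-180.0, -0.0, 179.9]
ft_force: [1.3, -0.0, 0.9]
grip_width: -0.1
gripper_force: 0.6
```

step_arm([
  {"grip": 1,"x": 0.01,"y": 0,"z": 0.03,"roll": 0},
  {"grip": 1,"x": 0.02,"y": 0,"z": 0.055,"roll": 0},
  {"grip": 1,"x": 0.03,"y": 0,"z": 0.075,"roll": 0},
  {"grip": 1,"x": 0.035,"y": 0,"z": 0.095,"roll": 0},
  {"grip": 1,"x": 0.035,"y": 0,"z": 0.11,"roll": 0},
  {"grip": 1,"x": 0.035,"y": 0,"z": 0.11,"roll": 0},
])

```text
t: 16.82
position: [601.9, 24.3, 202.5]
tcp_rot: [-180.0, -0.1, 179.9]
ft_force: [1.0, -0.3, 1.1]
grip_width: 0.2
gripper_force: 0.0
```

step_arm([
  {"grip": 1,"x": 0,"y": 0,"z": 0.01,"roll": 0},
  {"grip": 1,"x": 0,"y": 0,"z": 0.02,"roll": 0},
  {"grip": 1,"x": 0,"y": 0,"z": 0.02,"roll": 0},
])

```text
t: 17.2
position: [602.1, 24.3, 200.6]
tcp_rot: [-180.0, 0.0, 180.0]
ft_force: [-4.4, 0.1, 6.0]
grip_width: -0.2
gripper_force: 2.5
```

step_arm([
  {"grip": 1,"x": 0,"y": 0,"z": 0.01,"roll": 0},
  {"grip": 1,"x": 0,"y": 0,"z": 0.01,"roll": 0},
])

```text
t: 17.45
position: [602.1, 24.3, 200.6]
tcp_rot: [-180.0, 0.1, 180.0]
ft_force: [-6.1, 1.9, 12.0]
grip_width: 0.1
gripper_force: 5.6
```

step_arm([
  {"grip": 1,"x": 0,"y": 0,"z": 0.01,"roll": 0},
  {"grip": 1,"x": 0,"y": 0,"z": 0.01,"roll": 0},
])

```text
t: 17.7
position: [602.1, 24.3, 200.5]
tcp_rot: [-180.0, 0.2, 180.0]
ft_force: [-8.4, 2.5, 17.3]
grip_width: -0.2
gripper_force: 8.6
```

The lid is at its stop: z stays at 200.5 while the force rises to 17 N. I'll lift straight off, move clear and check.

step_arm([
  {"grip": 1,"x": 0,"y": 0,"z": -0.1,"roll": 0},
  {"grip": 1,"x": 0,"y": 0,"z": -0.4,"roll": 0},
  {"grip": 1,"x": 0.2,"y": 0,"z": -0.7,"roll": 0},
  {"grip": 1,"x": 0.5,"y": 0,"z": -1,"roll": 0},
  {"grip": 1,"x": 0.9,"y": 0,"z": -1,"roll": 0},
  {"grip": 1,"x": 1,"y": 0,"z": -1,"roll": 0},
  {"grip": 1,"x": 1,"y": 0,"z": -1,"roll": 0},
])

```text
t: 18.58
position: [451.8, 24.5, 347.7]
tcp_rot: [180.0, 0.1, 180.0]
ft_force: [0.6, -0.6, -0.3]
grip_width: -0.1
gripper_force: 0.0
```

```bash
python3 - <<'E'
from cell import robot
import cv2,numpy as np
F=[]
for n,(x,y,w,h) in {'scene':(270,82,155,175),'side':(185,90,175,175)}.items():
    c=robot.read_camera(n)
    F.append(cv2.resize(c['frame'][y:y+h,x:x+w,::-1],None,fx=2.4,fy=2.4,interpolation=cv2.INTER_CUBIC))
cv2.imwrite('pics/final.png',np.hstack(F))
E
```

```text
(no output)
```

View pics/final.png

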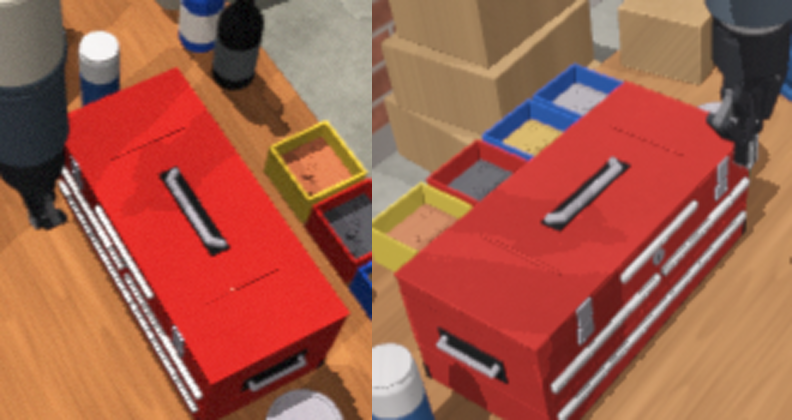

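The lid sits flat on the rim with both drawers flush. The spray can and tin are where they were, and the gripper is clear of the chest.

```bash
python3 -c "
from cell import robot
print(robot.job_done())"
```

```text
the job is handed in; nothing more can be done
None
```

The chest is shut: both drawers were pushed home to their stops, then the lid was pressed fully closed, and the job was handed in at about 19 s of the 51 s allowed.

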